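# Measure the gap in front of the tart tray

## Robot

A 6-joint arm with a two-finger parallel gripper is mounted at the origin on the work surface. World frame = base frame: x ahead of the robot, y to its left, z up, the work surface at z = 0. Lengths are in mm, angles in rad, forces in N, time in s.
With the tool pointing down it reaches from about 350 to 725 mm from the base axis. Payload 4.3 kg.
Tool frame: the origin (TCP) lies midway between the tips of the shut fingers; the grasp point (between the pads) lies 19 mm behind it (r.tcp_to_grasp is the distance from the TCP to the grasp point, in mm); z points along the fingers, y is the line along which they close (so a half turn about z gives the same grasp; the last joint's range is limited). The gripper opens to 85 mm and grips with 20 to 120 N. Pads are 22 mm wide; open, the fingers measure 114 mm over their backs; the gripper's body (76 mm by 85 mm) begins 54 mm behind the grasp point. The pads swing forward as they close: fully open they stand 13 mm farther back than shut.
Start: joints at [1.024, 0.377, 0.081, 1.274, 0, 1.46], TCP at [243.261, 521.048, 231.329] pointing down, gripper open.
Joint ranges: [-2.72, 2.72], [-0.84, 1.66], [-1.02, 1.22], [-1.77, 2.12], [-1.37, 1.28], [-3.14, 3.14]. Speed limits (rad/s): [2.57, 2.57, 3.14, 3.14, 3.14, 3.14].

## Interface

Orientations are given as a rotation vector (axis times angle).
In Python, from workcell import r gives the robot as it stands.
- The arm moves only by the shell command python3 -m creep 'ROWS' [OPENING] [FORCE]. ROWS is JSON, a list of rows, each an object with "slide": the shift along the tool's x, y, z in mm, a list of three; "spin": the turn about the tool's z in degrees. In form: [{"slide": [tx, ty, tz], "spin": spin}, ...]. A call has 1 to 8 rows; each row shifts and turns the commanded pose from where the row before left it, along the tool's axes as they then stand; what a row does not reach is not made up. A row lasts 1/8 s, in which the tool goes at most 62.5 mm and 10.7 degrees, less where a joint would pass 70% of its speed; a pose out of reach is approached as far as the arm can. A call with a gripper value outside its range is refused whole. OPENING is the opening, from 0 (shut) to 1 (fully open), set as the call begins (- or left out, the last holds). The fingers move at their own pace and stop on an object; FORCE is the grip in N (left out, the last holds). Time passes only in rows, so rows that do not move let the fingers close. It gives the time, the measured TCP pose, the force, the opening and the grip force at its end, in the units of the state.
- r.get_obs(): the state, without advancing time (a new reading comes with each control period).
- r.camera(name): name is "scene" or "top" or "wrist"; returns the picture (384x512x3 uint8, red, green, blue); there is no depth.
- r.camera_params(name): a dict with "fx", "fy", "cx", "cy" (pixels), "eye" and "rotation" of the camera in the world. Camera axes: x right, y down, z forward; pixel columns grow to the right and rows downward; lengths in mm; the calibration is good to about 2 mm. A picture is of the moment at which its call begins: read the wrist's pose just before it. camera_params takes no time and is no camera call; for the wrist camera it gives the pose at the moment of the call.
- r.job_done(): hands the job in; it is judged then, once.
The state is a dict: "clock": time; "q": joint angles; "qvel": joint speeds; "joint_efforts": joint torques, N m; "eef_pos": TCP position; "eef_rot": TCP orientation; "wrist_force": force on the tool from outside, world axes, zero at the start; "wrist_torque": the same for the moment, N m; "finger_gap": finger opening in mm; "grip_force": force on a finger pad.
Only numpy, scipy, OpenCV 4.12 (cv2) and the standard library are available. Lean on these libraries where they do the work, as an engineer would, in place of code of your own. Each camera call takes 0.05 s, during which the arm holds its last target. There are 200 camera calls.

## Task

Measure the free depth on the counter between the wooden stop rail and the tart tray: hook the tape measure's end over the inside of the tray's near rim, back the case away against its spring until its back rests squarely and lightly against the rail, then press the case down just hard enough to drive its sole lock fully in. Leave it standing there, let go, locked and still hooked to the rim, without shifting the tray or ramming the rail or the counter, and leave the other things alone.

Things in the scene. Friction and masses are not known exactly. Their poses are not given: they have to be found in the camera images.
- tape: Grey pocket tape measure, loose, 0.25 to 0.4 kg; box-shaped case 80 mm long (x) x 40 wide (y) x 62 high, flat sides, back and top; grasp it across the 40 mm, in its upper half. Origin: centre of the case's bottom face; the lock sole stands 4.5 mm proud below that (about 1 mm when locked), so the origin is so far above what it stands on. x points out of the mouth along the blade, z up.
- blade (a joint): How far the tape's blade is drawn out, m: 0 fully home, to 0.065 at its end stop. A spring pulls it home with 2.0 N at 0 to 3.0 N at 0.065. The blade is a stiff strip 22 mm wide, its underside 20 mm above the case's underside; even home it sticks out 20 mm past the case's front face.
- hook (a point): Point on the blade's end hook: middle of the hook plate's inner face (the face that looks back to the case), at the blade's underside. With the blade home it lies 58 mm ahead of the case's centre (18 mm ahead of its front face), 20 mm above the case's underside. The hook plate is 26 mm wide, 1.5 mm thick and hangs 19 mm below the blade's underside. Axes as the tape's.
- sole (a joint): The tape's lock, the rubber sole plate (66 x 32 mm) under the case, m: 0 = out, about 0.0037 = fully in (locked). Pushing the case down on something drives it in: it gives way above about 9 N, comes up hard after 3.7 mm and stays in, clamping the blade at whatever length it has. Touch down lightly (under 6 N) before that, or it locks too soon; it cannot be undone from above.
- tape_back (a point): Middle of the case's flat back face, 40 mm behind the case's centre, 18 mm above its underside.
- rail: Fixed wooden stop rail on the robot's side, 25 mm thick (x) x 190 long (y) x 36 high. Origin: centre of its underside, on the counter. x points towards the tray. Flush against it, on the tray side, lies a fixed wooden board, 108 mm deep (x) x 190 wide, on which the tape will stand; its top is 4 to 12 mm above the counter, not measured: feel for it.
- rail_face (a point): Middle of the top edge of the rail's face that looks to the tray (12.5 mm along x from the rail's centre, 36 mm up). Axes as the rail's.
- tray: Shallow aluminium baking tray standing loose on the counter beyond the board, 180 mm deep (x) x 230 mm wide (y) x 22 mm high, walls 2.5 mm thick, about 0.8 kg with its tarts. Origin: centre of its underside; its x axis points away from the rail, within 3 degrees of the rail's. It slides if pulled with more than about 4 N.
- tray_rim (a point): Middle of the near wall of the tray (the wall nearest the rail): its inner face, at its top edge, 22 mm above the tray's underside; 87.5 mm from the tray's centre. Axes as the tray's. It lies 123 to 148 mm from the rail's face.
- tart_a: Tart in a foil cup, 62 mm across, 20 mm high, standing in the tray. Origin: centre of its underside. Leave alone.
- tart_b: Another tart in the tray, same size. Leave alone.
- tart_c: Tart on the counter, same size. Leave alone.
- tart_d: Tart on the counter, same size. Leave alone.
- timer: White kitchen timer, 60 x 50 x 70 mm with a round dial on top; stands on the other side of the tray from the tape. Origin: centre of its underside. Leave alone.
- syrup: Amber bottle, 56 mm across, 150 mm high. Origin: centre of its underside. Leave alone.
- cup: Paper cup, 76 mm across, 95 mm high. Origin: centre of its underside. Leave alone.
- spatula: Spatula lying on the counter at the left. Leave alone.
Not all that is in view belongs to the job. Of the things like the rail, leave any that is turquoise; of the rest the larger one is meant.

How it is judged:
By the outcome, as a careful person would: the job done as asked, in the order asked, and still so for the second after the job is handed in, with the robot touching nothing.
It also fails if it takes over 50 s, if anything falls off the work surface, if the arm or the gripper's body presses on something with over 40 N, if the wrist force passes 120 N, or if a joint passes its speed limit or range.

## Working session

There is one attempt and no reset: what is moved stays moved. The work goes in short steps, Python scripts to look and compute and a shell command to move; the robot and the scene stay as the last step left them, time stands still between calls to the robot, and variables do not carry over. Pictures are saved under pics/ and viewed, at most 10 in all, crops included, and the job is handed in when it is done.

```bash
ls; mkdir -p pics; python3 - <<'E'
from workcell import r
import cv2,json
o=r.get_obs();print(o)
for n in("top","scene"):
    cv2.imwrite(f"pics/{n}1.png",cv2.resize(r.camera(n),None,fx=1.5,fy=1.5,interpolation=cv2.INTER_CUBIC)[:,:,::-1]);print(r.camera_params(n))
E
```

```text
pics
{'clock': 0.0, 'q': array([ 1.02369950e+00,  3.78072591e-01,  7.96287064e-02,  1.27439944e+00,
       -1.70669898e-05,  1.46052450e+00]), 'qvel': array([-0.00020265, -0.00233112,  0.0006045 ,  0.00086372, -0.00011897,
       -0.00113118]), 'joint_efforts': array([-1.91059567e-03, -4.63604450e+01,  2.69876504e+01,  2.08852056e-02,
       -6.20528567e-05,  1.65594838e-05]), 'eef_pos': array([242.90361441, 520.45078643, 230.35652581]), 'eef_rot': array([-6.80580620e-01, -3.06632603e+00,  3.05130869e-03]), 'wrist_force': array([ 0.01829098,  0.52160872, -0.16100992]), 'wrist_torque': array([ 0.03037583, -0.02460859, -0.04236069]), 'grip_force': 0.0, 'finger_gap': 85.566197758204}
{'fx': 354.95289216042755, 'fy': 354.95289216042755, 'cx': 248.75083372703693, 'cy': 192.93760528775684, 'eye': array([ 433.5757211 ,   40.15610801, 1289.92165764]), 'rotation': array([-2.20653097,  2.18236946, -0.04596256])}
{'fx': 489.5202395427709, 'fy': 489.5202395427709, 'cx': 253.91416198319806, 'cy': 188.67793307480113, 'eye': array([1148.74914443, -326.96834475, 1244.63772453]), 'rotation': array([-2.29281646, -1.29597334,  0.38659581])}
```

View pics/top1.png

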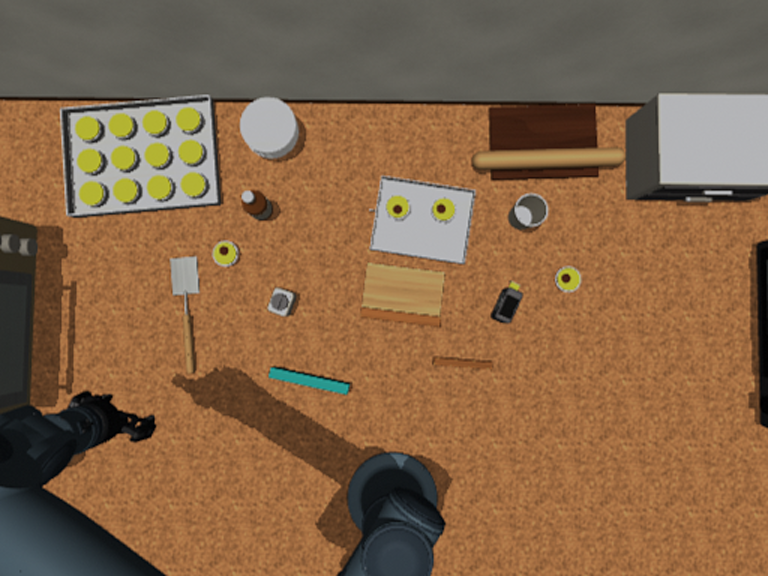

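View pics/scene1.png

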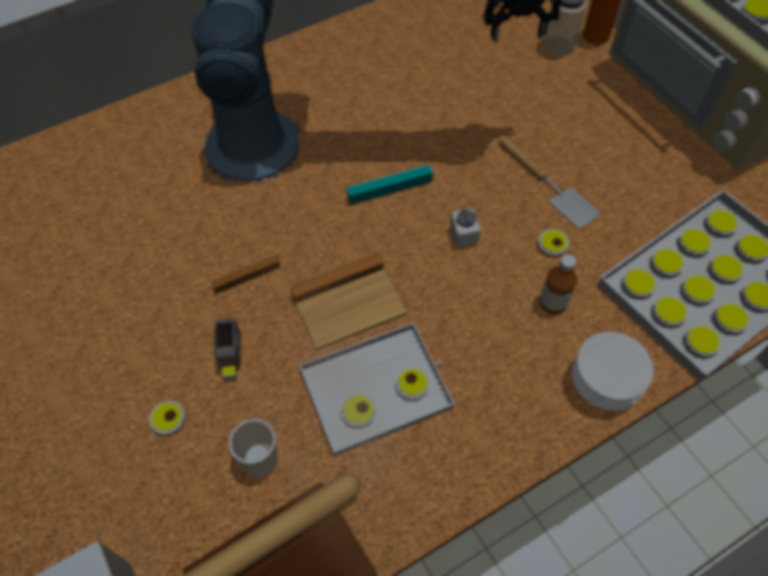

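The tape is the grey case at top (508,302) with a yellow hook end at (515,286). There are three rail candidates:
- Turquoise bar at (310,380): ruled out.
- Small brown strip at (463,362): the smaller one.
- Brown rail with the board at (402,317): the larger one, so this is the rail I'll use.

The tray is the one with two tarts at (422,220), not the big 12-tart tray at (140,155).

```bash
cat > h.py <<'E'
from workcell import r
import numpy as np,cv2
from scipy.spatial.transform import Rotation as R
def ray(n,u,v,z,p=None):
    p=p or r.camera_params(n)
    d=R.from_rotvec(p['rotation']).apply([(u-p['cx'])/p['fx'],(v-p['cy'])/p['fy'],1]);e=np.array(p['eye'])
    return e+d*(z-e[2])/d[2]
def proj(P,p):
    c=R.from_rotvec(p['rotation']).inv().apply(np.array(P)-p['eye']);return c[...,:2]/c[...,2:]*p['fx']+[p['cx'],p['cy']]
def tool():
    o=r.get_obs();M=R.from_rotvec(o['eef_rot']).as_matrix();return o,np.array(o['eef_pos']),M
def go(target,xdir=None):
    "slide in present tool axes to world target"
    o,p,M=tool();print('slide',(M.T@(np.array(target)-p)).round(1),'toolx yaw',np.degrees(np.arctan2(M[1,0],M[0,0])).round(2),'tooly',np.degrees(np.arctan2(M[1,1],M[0,1])).round(2),'z',M[:,2].round(4))
E
python3 - <<'E'
from h import *
I=r.camera("top")
c=cv2.resize(I[110:225,235:390],None,fx=5,fy=5,interpolation=cv2.INTER_CUBIC);cv2.imwrite("pics/top2.png",c[:,:,::-1])
for n,u,v,z in [("tape",508,302,62),("hook",515,286,20),("rail",402,317,36),("tray",422,220,0),("timer",282,300,70)]: print(n,ray("top",u/1.5,v/1.5,z).round())
go([0,0,0])
p=r.camera_params("wrist");print(p)
E
```

```text
tape [ 466. -263.   62.]
hook [ 506. -290.   20.]
rail [429. -21.  36.]
tray [666. -69.   0.]
timer [465. 256.  70.]
slide [-1.000e-01 -5.741e+02  2.315e+02] toolx yaw 154.97 tooly 64.97 z [-8.0e-04 -1.3e-03 -1.0e+00]
{'fx': 330.02044217833793, 'fy': 330.02044217833793, 'cx': 255.35104973044957, 'cy': 191.07418624752484, 'eye': array([170.14271152, 554.56297246, 373.58491704]), 'rotation': array([2.41727875, 1.53809651, 0.24189094])}
```

View pics/top2.png

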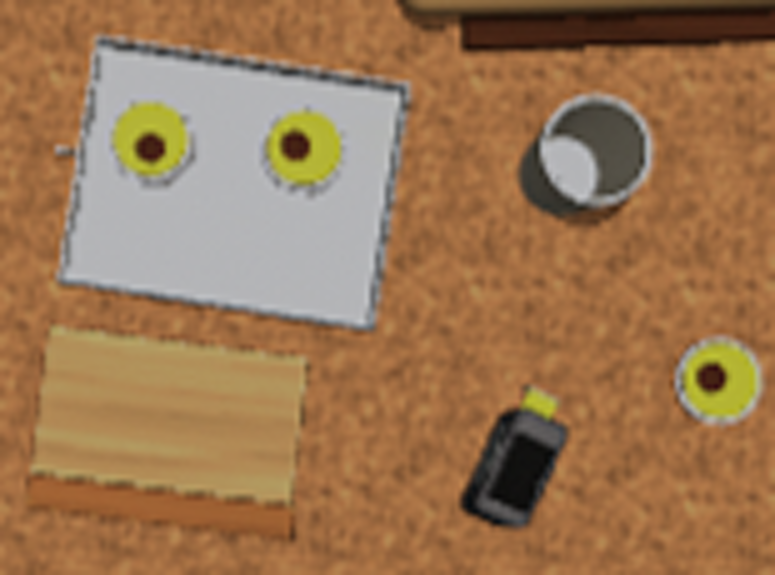

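```bash
python3 - <<'E'
from h import *
go([450,-60,230])
p=r.camera_params("wrist");o,t,M=tool();Rc=R.from_rotvec(p['rotation']).as_matrix()
print("cam in tool",M.T@(p['eye']-t),"\n",M.T@Rc)
# coverage if tcp at (450,-60,230), yaw 173
for tgt,yaw in(((450,-60,230),173),((430,-100,230),173)):
  c,s=np.cos(np.radians(yaw)),np.sin(np.radians(yaw));N=np.array([[c,s,0],[s,-c,0],[0,0,-1]])
  q=dict(p);q['eye']=np.array(tgt)+N@(M.T@(p['eye']-t));q['rotation']=R.from_matrix(N@M.T@Rc).as_rotvec()
  print(proj([[429,-21,36],[420,80,0],[666,-69,0],[580,60,0],[560,-170,0],[466,-263,62],[506,-290,20]],q).round())
E
```

```text
slide [-433.2 -438.5    1.2] toolx yaw 154.97 tooly 64.97 z [-8.0e-04 -1.3e-03 -1.0e+00]
cam in tool [  80.38696927   -0.26196006 -142.99917626] 
 [[-9.10566052e-04 -9.50796510e-01 -3.09814732e-01]
 [ 9.99999560e-01 -7.95990028e-04 -4.96235639e-04]
 [ 2.25209677e-04 -3.09815048e-01  9.50796816e-01]]
[[291. 140.]
 [378. 115.]
 [269. 314.]
 [363. 246.]
 [180. 252.]
 [ 58. 210.]
 [ 67. 231.]]
[[331. 154.]
 [414. 129.]
 [299. 323.]
 [395. 257.]
 [214. 263.]
 [102. 223.]
 [104. 242.]]
```

```bash
python3 -m creep '[{"slide":[-36,-40,0],"spin":0},{"slide":[-36,-40,0],"spin":0},{"slide":[-36,-40,0],"spin":0},{"slide":[-36,-40,0],"spin":0},{"slide":[-36,-40,0],"spin":0},{"slide":[-36,-40,0],"spin":0}]' 1; python3 -m creep '[{"slide":[-36,-40,0],"spin":0},{"slide":[-36,-40,0],"spin":0},{"slide":[-36,-40,0],"spin":0},{"slide":[-36,-40,0],"spin":0},{"slide":[-36,-40,0],"spin":0},{"slide":[-36,-40,0],"spin":0},{"slide":[0,0,0],"spin":-9},{"slide":[0,0,0],"spin":-9}]'; python3 -m creep '[{"slide":[0,0,0],"spin":0},{"slide":[0,0,0],"spin":0}]'
python3 - <<'E'
from h import *
import pickle
go([430,-100,230])
p=r.camera_params("wrist");I=r.camera("wrist");pickle.dump(p,open('w1.pkl','wb'));cv2.imwrite("w1.png",I[:,:,::-1])
cv2.imwrite("pics/w1v.png",cv2.resize(I,(780,585),interpolation=cv2.INTER_CUBIC)[:,:,::-1])
E
```

```text
clock: 0.9
eef_pos: [337.5, 210.5, 231.2]
eef_rot: [0.68, 3.067, 0.0]
wrist_force: [1.6, -0.0, 0.1]
finger_gap: 85.5
grip_force: 0.0
clock: 1.9
eef_pos: [431.4, -97.5, 230.9]
eef_rot: [-0.188, -3.135, -0.001]
wrist_force: [0.2, 0.8, 1.0]
finger_gap: 85.5
grip_force: 0.0
clock: 2.15
eef_pos: [431.5, -96.5, 231.2]
eef_rot: [-0.195, -3.135, -0.0]
wrist_force: [0.5, 0.4, 0.3]
finger_gap: 85.1
grip_force: 0.0
slide [ 1.  -3.7  1.2] toolx yaw 172.86 tooly 82.86 z [-2.e-04  2.e-04 -1.e+00]
```

View pics/w1v.png

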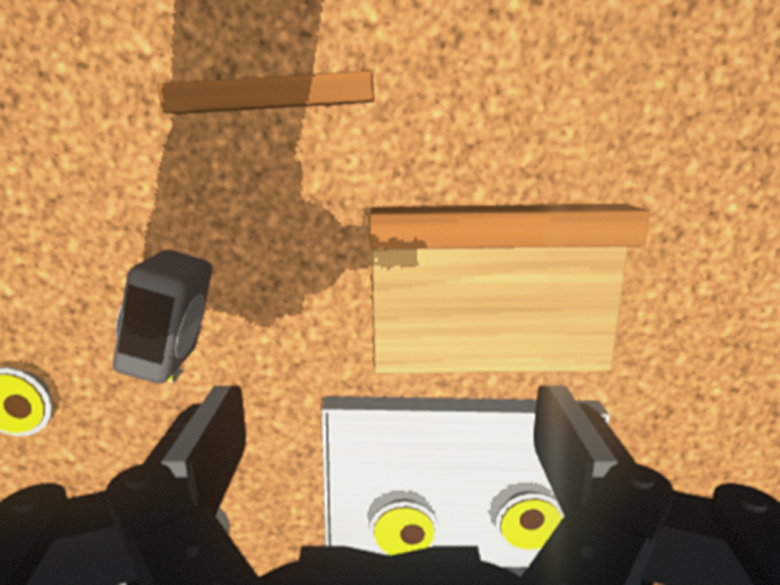

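```bash
python3 - <<'E'
import cv2
I=cv2.imread("w1.png")
cv2.imwrite("pics/c_rail.png",cv2.resize(I[125:285,205:430],None,fx=3.5,fy=3.5,interpolation=cv2.INTER_CUBIC))
cv2.imwrite("pics/c_tape.png",cv2.resize(I[155:255,65:150],None,fx=6,fy=6,interpolation=cv2.INTER_CUBIC))
E
```

```text
(no output)
```

View pics/c_rail.png

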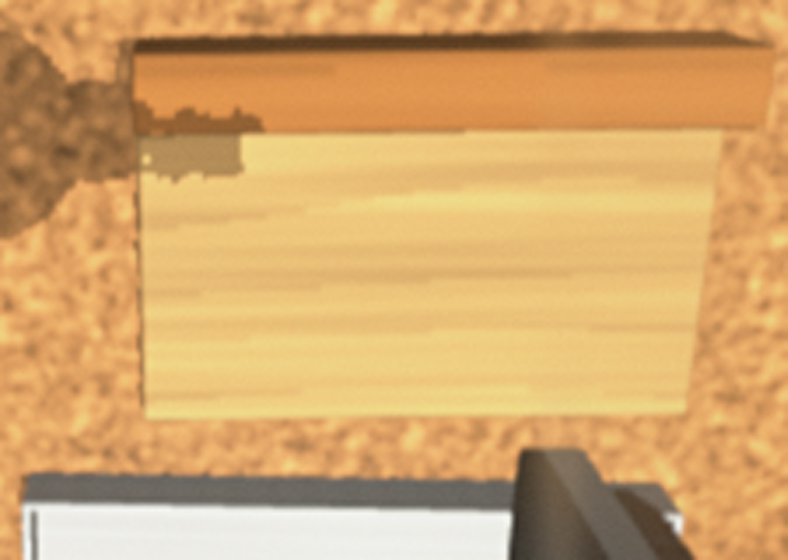

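View pics/c_tape.png

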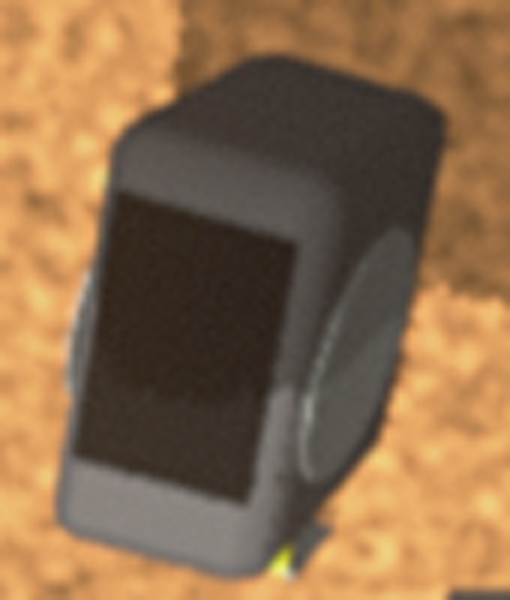

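```bash
python3 - <<'E'
from h import *
import pickle
p=pickle.load(open('w1.pkl','rb'))
W=lambda u,v,z,f,ox,oy:ray(0,u/f+ox,v/f+oy,z,p)[:2]
ang=lambda a,b:np.degrees(np.arctan2(*(b-a)[::-1]))
T=[W(u,v,66.5,6,65,155) for u,v in[(121,192),(299,240),(248,503),(77,455)]]
print("tape label",np.round(T,1),"c",np.mean(T,0).round(1),"yaw",ang(T[0],T[3]),ang(T[1],T[2]),"wid",ang(T[1],T[0])-90, [np.linalg.norm(T[i]-T[(i+1)%4]).round(1) for i in range(4)])
C=[W(u,v,66.5,6,65,155) for u,v in[(57,530),(262,582),(114,145),(340,195)]];print("case corners",np.round(C,1),np.mean(C,0))
A=[W(u,v,36,3.5,205,125) for u,v in[(135,133),(752,128),(135,47),(772,44)]];print("rail top",np.round(A,1),"len",np.linalg.norm(A[0]-A[1]),np.linalg.norm(A[0]-A[2]),"yaw",ang(A[1],A[0])+90, "back",ang(A[3],A[2])+90)
B=[W(u,v,8,3.5,205,125) for u,v in[(147,418),(685,412)]];print("board far",np.round(B,1),np.linalg.norm(B[0]-B[1]),ang(B[1],B[0])+90)
D=[W(u,v,z,3.5,205,125) for u,v,z in[(25,475,0),(500,483,0),(22,501,22),(505,512,22)]];print("tray",np.round(D,1),ang(D[1],D[0])+90,ang(D[3],D[2])+90)
y=np.radians(ang(A[1],A[0])+90);n=np.array([np.cos(y),np.sin(y)]);t=np.array([-n[1],n[0]])
m=(A[0]+A[1])/2
print("n-dist from rail face",[((x-m)@n).round(1) for x in B+D],"t",[((x-m)@t).round(1) for x in B+D])
E
```

```text
tape label [[ 426.1 -263.4]
 [ 437.8 -236.7]
 [ 483.2 -257.6]
 [ 470.7 -284.1]] c [ 454.5 -260.4] yaw -24.89891937465539 -24.697682261282967 wid -203.66822421565809 [np.float64(29.1), np.float64(49.9), np.float64(29.2), np.float64(49.2)]
case corners [[ 484.  -291.6]
 [ 498.2 -259.2]
 [ 418.3 -262.2]
 [ 431.1 -228.1]] [ 457.90258494 -260.28307394]
rail top [[ 428.7 -108.6]
 [ 450.3   74.7]
 [ 403.1 -105.1]
 [ 425.6   79.8]] len 184.63710099999147 25.761430371587796 yaw -6.714866743334753 back -6.919947843753533
board far [[ 537.2 -120.2]
 [ 558.6   67.6]] 189.03487137324754 -6.481640447578457
tray [[ 5.587e+02 -1.683e+02]
 [ 5.837e+02  3.900e+00]
 [ 5.564e+02 -1.662e+02]
 [ 5.818e+02 -1.000e-01]] -8.281426000133962 -8.677563112574077
n-dist from rail face [np.float64(109.2), np.float64(108.4), np.float64(136.1), np.float64(140.8), np.float64(133.6), np.float64(139.4)] t [np.float64(-91.2), np.float64(97.9), np.float64(-136.4), np.float64(37.6), np.float64(-134.6), np.float64(33.4)]
```

The label corners measure 50 x 29 mm at case-top height. The rail thickness reads 25.8 mm and its length about 185 mm, and the board depth reads 108.8 mm. All of these agree with the description. The rim's inner face is about 139 mm from the rail face, within the 123–148 range. The tape's yaw is about -24.5°. Next I'll move over the tape.

```bash
python3 -m creep '[{"slide":[0,0,0],"spin":8.6},{"slide":[0,0,0],"spin":8.7},{"slide":[-30,-46,0],"spin":0},{"slide":[-30,-46,0],"spin":0},{"slide":[-30,-47,0],"spin":0},{"slide":[0,0,50],"spin":0},{"slide":[0,0,50],"spin":0},{"slide":[0,0,0],"spin":0}]' 1 60
python3 - <<'E'
from h import *
go([456,-260.4,33])
import pickle
p=r.camera_params("wrist");I=r.camera("wrist");pickle.dump(p,open('w2.pkl','wb'));cv2.imwrite("w2.png",I[:,:,::-1])
cv2.imwrite("pics/w2v.png",cv2.resize(I[100:,100:412],None,fx=2,fy=2,interpolation=cv2.INTER_CUBIC)[:,:,::-1])
print(proj([456,-260.4,66.5],p)*2-200)
E
```

```text
clock: 3.2
eef_pos: [453.0, -257.8, 127.6]
eef_rot: [-0.661, -3.062, -0.006]
wrist_force: [-0.1, -0.1, 0.8]
finger_gap: 85.5
grip_force: 0.0
slide [-4.7 -1.4 94.5] toolx yaw 155.62 tooly 65.62 z [-0.0077  0.0058 -1.    ]
[307.98249452 234.21688623]
```

View pics/w2v.png

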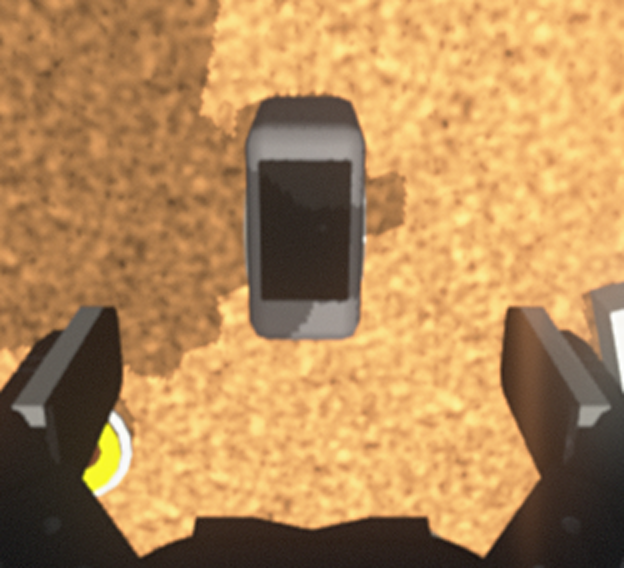

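The wrist view shows the tape square between the fingers. Its label spans (259,160)–(351,300), centred at (305,230), against a predicted (308,234). Descending and gripping.

```bash
python3 -m creep '[{"slide":[-4,-2,35],"spin":0},{"slide":[0,0,35],"spin":0},{"slide":[0,0,20],"spin":0},{"slide":[0,0,4],"spin":0},{"slide":[0,0,0],"spin":0},{"slide":[0,0,0],"spin":0}]' 1 60
python3 -c "
from h import *
go([456,-260.4,33]);print(r.get_obs()['wrist_force'])"
```

```text
clock: 4.0
eef_pos: [460.6, -264.8, 39.1]
eef_rot: [0.661, 3.068, -0.002]
wrist_force: [0.4, -0.1, 0.9]
finger_gap: 85.5
grip_force: 0.0
slide [6.  2.1 6.1] toolx yaw 155.68 tooly 65.68 z [ 0.0027 -0.0019 -1.    ]
[ 0.41142226 -0.142925    0.85202418]
```

```bash
python3 -m creep '[{"slide":[5,2,5],"spin":0},{"slide":[0,0,0],"spin":0},{"slide":[0,0,0],"spin":0}]' 1 60; python3 -m creep '[{"slide":[0,0,0],"spin":0},{"slide":[0,0,0],"spin":0},{"slide":[0,0,0],"spin":0},{"slide":[0,0,0],"spin":0},{"slide":[0,0,0],"spin":0},{"slide":[0,0,0],"spin":0}]' 0 60
python3 -c "
from h import *
go([456,-260.4,33]);print(r.get_obs()['wrist_force'])"
```

```text
clock: 4.38
eef_pos: [455.3, -259.8, 32.3]
eef_rot: [-0.662, -3.071, -0.0]
wrist_force: [0.1, 0.5, -0.1]
finger_gap: 84.8
grip_force: 0.0
clock: 5.12
eef_pos: [455.5, -260.3, 32.4]
eef_rot: [0.662, 3.071, -0.001]
wrist_force: [-1.0, -0.8, 1.5]
finger_gap: 38.7
grip_force: 63.8
slide [-0.5  0.1 -0.6] toolx yaw 155.66 tooly 65.66 z [ 1.e-04 -6.e-04 -1.e+00]
[-0.95215585 -0.84070477  1.53023215]
```

```bash
python3 -m creep '[{"slide":[0,0,-20],"spin":0},{"slide":[0,0,-40],"spin":0},{"slide":[0,0,-10],"spin":-5.6},{"slide":[0,0,0],"spin":-6},{"slide":[0,0,0],"spin":-6},{"slide":[-3,47,0],"spin":0},{"slide":[-3,47,0],"spin":0},{"slide":[-3,47,0],"spin":0}]'; python3 -m creep '[{"slide":[-3,47,0],"spin":0},{"slide":[-3,47,0],"spin":0},{"slide":[0,0,20],"spin":0},{"slide":[0,0,20],"spin":0},{"slide":[0,0,0],"spin":0},{"slide":[0,0,0],"spin":0},{"slide":[0,0,0],"spin":0}]'
python3 - <<'E'
from h import *
go([498.5,-29,45]);
for i in range(4): print(r.get_obs()['wrist_force'].round(2))
p=r.camera_params("wrist");I=r.camera("wrist");cv2.imwrite("w3.png",I[:,:,::-1])
import pickle;pickle.dump(p,open('w3.pkl','wb'))
cv2.imwrite("pics/w3v.png",cv2.resize(I[60:330,60:440],None,fx=2.1,fy=2.1,interpolation=cv2.INTER_CUBIC)[:,:,::-1])
E
```

```text
clock: 6.12
eef_pos: [480.1, -119.0, 101.3]
eef_rot: [-0.185, -3.134, -0.003]
wrist_force: [0.5, 0.0, -3.5]
finger_gap: 39.3
grip_force: 63.4
clock: 7.0
eef_pos: [498.6, -28.6, 63.1]
eef_rot: [0.185, 3.135, 0.0]
wrist_force: [-0.4, -0.2, -3.2]
finger_gap: 39.0
grip_force: 63.4
slide [ 0.1 -0.4 18.1] toolx yaw 173.25 tooly 83.25 z [ 0.0015 -0.     -1.    ]
[-0.44 -0.22 -3.19]
[-0.44 -0.22 -3.19]
[-0.44 -0.22 -3.19]
[-0.44 -0.22 -3.19]
```

View pics/w3v.png

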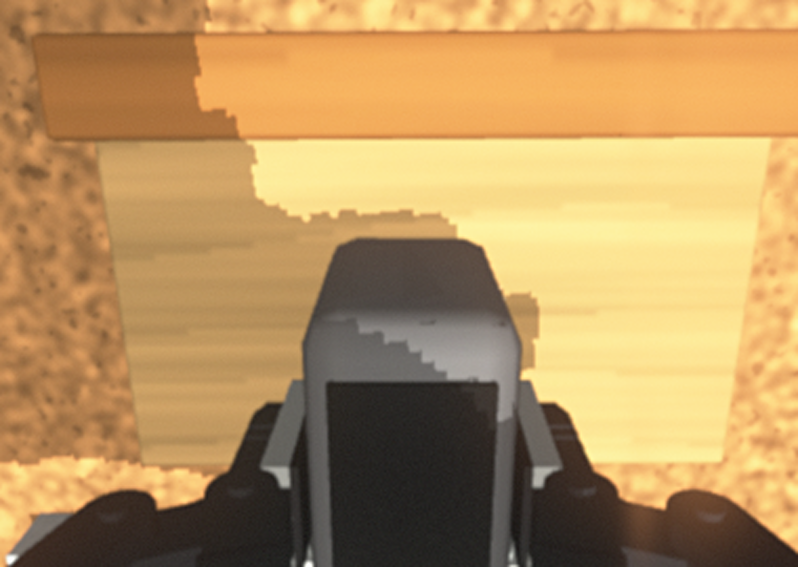

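```bash
cat > ok.py <<'E'
# exit 1 once the force along an axis has changed by lim from ref:  ok.py axis ref lim
import sys;from h import *
i,ref,lim=int(sys.argv[1]),float(sys.argv[2]),float(sys.argv[3])
o,p,M=tool();f=o['wrist_force'];fx=f@(-M[:,0]);v=[fx,f[1],f[2]][i]
print(o['clock'].__round__(2),p.round(2),'f',f.round(2),'fwd',fx.round(2));sys.exit(abs(v-ref)>lim)
E
python3 - <<'E'
from h import *
import pickle
p=pickle.load(open('w3.pkl','rb'))
a,b=[ray(0,u/2.1+60,v/2.1+60,36,p) for u,v in[(48,139),(797,135.5)]]
print(a,b,np.degrees(np.arctan2(*(a-b)[1::-1]))+90)
E
python3 -m creep '[{"slide":[0,0,9],"spin":0},{"slide":[0,0,6],"spin":0},{"slide":[0,0,0],"spin":0},{"slide":[0,0,0],"spin":0}]'; python3 ok.py 2 -3.2 1.2 &&
python3 -m creep '[{"slide":[0,0,1],"spin":0},{"slide":[0,0,0],"spin":0}]' >/dev/null; python3 ok.py 2 -3.2 1.2 &&
python3 -m creep '[{"slide":[0,0,1],"spin":0},{"slide":[0,0,0],"spin":0}]' >/dev/null && python3 ok.py 2 -3.2 1.2 &&
python3 -m creep '[{"slide":[0,0,1],"spin":0},{"slide":[0,0,0],"spin":0}]' >/dev/null && python3 ok.py 2 -3.2 1.2 &&
python3 -m creep '[{"slide":[0,0,1],"spin":0},{"slide":[0,0,0],"spin":0}]' >/dev/null && python3 ok.py 2 -3.2 1.2
```

```text
[ 428.8645787  -108.76427392   36.        ] [449.5167636   71.49597573  36.        ] -6.535806846754085
clock: 7.55
eef_pos: [497.8, -28.3, 47.2]
eef_rot: [-0.184, -3.136, -0.0]
wrist_force: [-0.7, 0.8, -4.1]
finger_gap: 39.3
grip_force: 63.5
7.55 [497.83 -28.31  47.2 ] f [-0.7   0.79 -4.06] fwd -0.78
7.55 [497.83 -28.31  47.2 ] f [-0.7   0.79 -4.06] fwd -0.78False
False
```

```bash
sed -i 's/sys.exit(\(.*\))$/sys.exit(int(\1))/' ok.py
python3 -m creep '[{"slide":[0,0,1.5],"spin":0},{"slide":[0,0,0],"spin":0}]' >/dev/null && python3 ok.py 2 -3.6 1.5 &&
python3 -m creep '[{"slide":[0,0,1],"spin":0},{"slide":[0,0,0],"spin":0}]' >/dev/null && python3 ok.py 2 -3.6 1.5 &&
python3 -m creep '[{"slide":[0,0,1],"spin":0},{"slide":[0,0,0],"spin":0}]' >/dev/null && python3 ok.py 2 -3.6 1.5 &&
python3 -m creep '[{"slide":[0,0,1],"spin":0},{"slide":[0,0,0],"spin":0}]' >/dev/null && python3 ok.py 2 -3.6 1.5 &&
python3 -m creep '[{"slide":[0,0,1],"spin":0},{"slide":[0,0,0],"spin":0}]' >/dev/null && python3 ok.py 2 -3.6 1.5 &&
python3 -m creep '[{"slide":[0,0,1],"spin":0},{"slide":[0,0,0],"spin":0}]' >/dev/null && python3 ok.py 2 -3.6 1.5
```

```text
7.8 [497.97 -28.31  45.81] f [-0.02  0.47 -3.61] fwd -0.08
8.05 [497.86 -28.31  44.75] f [-0.51 -1.07 -3.38] fwd -0.38
8.3 [497.86 -28.29  43.71] f [ 0.34  0.69 -3.9 ] fwd 0.25
8.55 [497.98 -28.34  43.22] f [-1.58 -0.66  2.87] fwd -1.49
```

```bash
python3 -m creep '[{"slide":[0,0,-5],"spin":0},{"slide":[0,0,-9],"spin":0},{"slide":[0,0,0],"spin":0},{"slide":[0,0,0],"spin":0}]'; python3 - <<'E'
from h import *
import pickle
p=pickle.load(open('w3.pkl','rb'))
f=lambda u,v,z:ray(0,u/2.1+60,v/2.1+60,z,p)
a=f(48,139,36);b=f(797,135.5,36);d=(b-a)/np.linalg.norm(b-a);n=np.array([d[1],-d[0]])
D=lambda x:((x-a)[:2]@n).round(2)
print("back bottom",D(f(405,239,35.2)),"top back edge",D(f(410,316,97.2)),"TCP then",D(np.array([498.6,-28.6,0])))
o,P,M=tool();print("TCP now",D(P));go([498.5+27,-29-3.2,57])
print("f",o['wrist_force'])
for y in(-50,-30,-10):print(y,"rim inner",D(np.array([556.4+(y+166.2)*25.4/166.1+2.5,y,0])))
E
```

```text
clock: 9.05
eef_pos: [498.0, -28.3, 56.9]
eef_rot: [0.184, 3.136, 0.0]
wrist_force: [-0.1, -0.6, -3.2]
finger_gap: 39.5
grip_force: 63.5
back bottom 25.7 top back edge 22.34 TCP then 60.16
TCP now 59.57
slide [-27.7  -0.6  -0.1] toolx yaw 173.27 tooly 83.27 z [ 3.e-04  0.e+00 -1.e+00]
f [-0.08814182 -0.56886106 -3.17811045]
-50 rim inner 140.16
-30 rim inner 140.92
-10 rim inner 141.68
```

```bash
python3 -m creep '[{"slide":[-14,0,0],"spin":0},{"slide":[-14,0,0],"spin":0},{"slide":[0,0,0],"spin":0},{"slide":[0,0,3],"spin":0},{"slide":[0,0,0],"spin":0}]' >/dev/null; python3 ok.py 2 -3.5 1.6 &&
python3 -m creep '[{"slide":[0,0,2],"spin":0},{"slide":[0,0,0],"spin":0}]' >/dev/null && python3 ok.py 2 -3.5 1.6 &&
python3 -m creep '[{"slide":[0,0,2],"spin":0},{"slide":[0,0,0],"spin":0}]' >/dev/null && python3 ok.py 2 -3.5 1.6 &&
python3 -m creep '[{"slide":[0,0,2],"spin":0},{"slide":[0,0,0],"spin":0}]' >/dev/null && python3 ok.py 2 -3.5 1.6 &&
python3 -m creep '[{"slide":[0,0,2],"spin":0},{"slide":[0,0,0],"spin":0}]' >/dev/null && python3 ok.py 2 -3.5 1.6 &&
python3 -m creep '[{"slide":[0,0,1.3],"spin":0},{"slide":[0,0,0],"spin":0}]' >/dev/null && python3 ok.py 2 -3.5 1.6
```

```text
9.68 [524.67 -31.4   53.18] f [ 0.86  0.15 -3.27] fwd 0.84
9.93 [525.31 -31.53  51.59] f [ 0.08 -0.75 -3.9 ] fwd 0.17
10.18 [525.54 -31.58  49.65] f [ 0.05  0.29 -3.66] fwd 0.02
10.43 [525.57 -31.58  47.63] f [ 0.08 -0.   -2.43] fwd 0.08
10.68 [525.55 -31.59  45.61] f [-0.3   0.19 -4.07] fwd -0.32
10.93 [525.61 -31.58  44.39] f [-0.23 -0.45 -4.37] fwd -0.18
```

```bash
python3 -m creep '[{"slide":[3,0,0],"spin":0},{"slide":[0,0,0],"spin":0}]' >/dev/null; python3 ok.py 0 0 9; python3 -m creep '[{"slide":[2,0,0],"spin":0},{"slide":[2,0,0],"spin":0},{"slide":[0,0,0],"spin":0}]' >/dev/null; python3 ok.py 0 0 9;python3 -m creep '[{"slide":[2,0,0],"spin":0},{"slide":[2,0,0],"spin":0},{"slide":[0,0,0],"spin":0}]' >/dev/null; python3 ok.py 0 0 9;python3 -m creep '[{"slide":[2,0,0],"spin":0},{"slide":[2,0,0],"spin":0},{"slide":[0,0,0],"spin":0},{"slide":[0,0,0],"spin":0}]' >/dev/null; python3 ok.py 0 0 9
python3 - <<'E'
from h import *
I=r.camera("scene");cv2.imwrite("pics/s2.png",cv2.resize(I[160:310,170:320],None,fx=4,fy=4,interpolation=cv2.INTER_CUBIC)[:,:,::-1])
E
```

```text
11.18 [522.28 -31.18  44.46] f [ 0.6  -0.26 -3.83] fwd 0.63
11.55 [518.47 -30.74  44.46] f [-0.54 -0.21 -4.11] fwd -0.51
11.93 [515.29 -30.36  44.71] f [ 2.16  0.36 -4.22] fwd 2.1
12.43 [511.05 -29.84  44.65] f [ 1.84 -0.34 -3.98] fwd 1.86
```

View pics/s2.png

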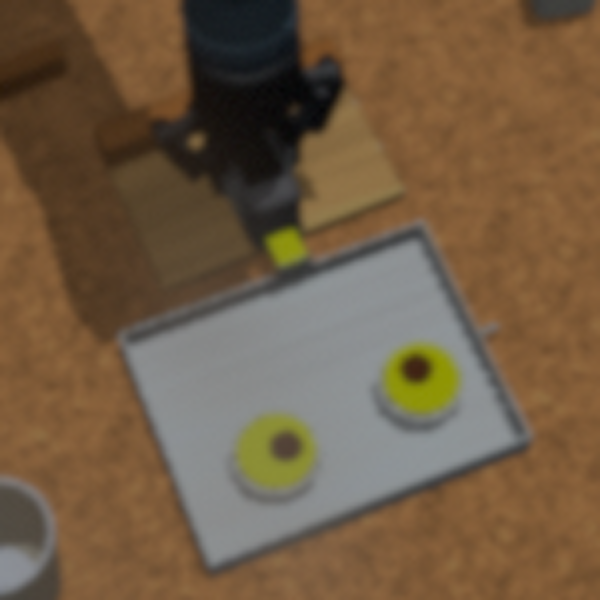

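The scene crop shows the yellow blade over the near rim at (288,248), and forward force now reads about 2 N, so the hook has caught and the spring is drawing. Backing off toward the rail.

```bash
python3 -m creep '[{"slide":[3,0,0],"spin":0},{"slide":[3,0,0],"spin":0},{"slide":[3,0,0],"spin":0},{"slide":[3,0,0],"spin":0},{"slide":[0,0,0],"spin":0}]' >/dev/null; python3 ok.py 0 2.2 1.7 && python3 -m creep '[{"slide":[3,0,0],"spin":0},{"slide":[3,0,0],"spin":0},{"slide":[3,0,0],"spin":0},{"slide":[2,0,0],"spin":0},{"slide":[0,0,0],"spin":0}]' >/dev/null && python3 ok.py 0 2.2 1.7 && python3 -m creep '[{"slide":[1.5,0,0],"spin":0},{"slide":[1.5,0,0],"spin":0},{"slide":[0,0,0],"spin":0}]' >/dev/null && python3 ok.py 0 2.5 1.7 && python3 -m creep '[{"slide":[1,0,0],"spin":0},{"slide":[0,0,0],"spin":0}]' >/dev/null && python3 ok.py 0 2.5 1.7 && python3 -m creep '[{"slide":[1,0,0],"spin":0},{"slide":[0,0,0],"spin":0}]' >/dev/null && python3 ok.py 0 2.5 1.7
```

```text
13.1 [498.62 -28.38  44.54] f [ 3.35 -0.07 -3.67] fwd 3.34
13.72 [487.85 -27.09  44.54] f [ 2.93  0.05 -3.17] fwd 2.91
14.1 [484.93 -26.77  44.51] f [ 2.92  0.92 -3.08] fwd 2.79
14.35 [483.98 -26.64  44.52] f [ 2.54  1.21 -2.35] fwd 2.38
14.6 [482.96 -26.54  44.52] f [ 3.29  1.36 -2.66] fwd 3.11
```

```bash
python3 -m creep '[{"slide":[1,0,0],"spin":0},{"slide":[0,0,0],"spin":0}]' >/dev/null; python3 ok.py 0 2.5 2 && python3 -m creep '[{"slide":[0.7,0,0],"spin":0},{"slide":[0,0,0],"spin":0}]' >/dev/null && python3 ok.py 0 2.5 2 && python3 -m creep '[{"slide":[0.7,0,0],"spin":0},{"slide":[0,0,0],"spin":0}]' >/dev/null && python3 ok.py 0 2.5 2 && python3 -m creep '[{"slide":[0.7,0,0],"spin":0},{"slide":[0,0,0],"spin":0}]' >/dev/null && python3 ok.py 0 2.5 2 && python3 -m creep '[{"slide":[0.7,0,0],"spin":0},{"slide":[0,0,0],"spin":0}]' >/dev/null && python3 ok.py 0 2.5 2 && python3 -m creep '[{"slide":[0.7,0,0],"spin":0},{"slide":[0,0,0],"spin":0}]' >/dev/null && python3 ok.py 0 2.5 2 && python3 -m creep '[{"slide":[0.7,0,0],"spin":0},{"slide":[0,0,0],"spin":0}]' >/dev/null && python3 ok.py 0 2.5 2 && python3 -m creep '[{"slide":[0.7,0,0],"spin":0},{"slide":[0,0,0],"spin":0}]' >/dev/null && python3 ok.py 0 2.5 2; python3 -c "
from h import *
print(r.get_obs()['wrist_torque'])"
```

```text
14.85 [481.93 -26.4   44.49] f [ 2.18  1.77 -2.9 ] fwd 1.96
15.1 [481.31 -26.37  44.52] f [ 2.79  1.01 -3.18] fwd 2.66
15.35 [480.58 -26.28  44.49] f [ 2.26  0.71 -1.97] fwd 2.16
15.6 [479.86 -26.17  44.49] f [ 2.5   0.99 -2.84] fwd 2.37
15.85 [479.15 -26.1   44.49] f [ 2.97  0.67 -2.91] fwd 2.87
16.1 [478.49 -26.01  44.5 ] f [ 2.27  1.84 -2.47] fwd 2.04
16.35 [477.8  -25.96  44.49] f [ 3.02  1.76 -2.73] fwd 2.8
16.6 [477.1  -25.87  44.51] f [ 1.97  1.75 -2.51] fwd 1.75
[ 0.26193236 -0.64917658  0.16329767]
```

```bash
python3 -m creep '[{"slide":[0.5,0,0],"spin":0},{"slide":[0,0,0],"spin":0}]' >/dev/null; python3 ok.py 0 2.4 2 && python3 -m creep '[{"slide":[0.5,0,0],"spin":0},{"slide":[0,0,0],"spin":0}]' >/dev/null && python3 ok.py 0 2.4 2 && python3 -m creep '[{"slide":[0.5,0,0],"spin":0},{"slide":[0,0,0],"spin":0}]' >/dev/null && python3 ok.py 0 2.4 2 && python3 -m creep '[{"slide":[0.5,0,0],"spin":0},{"slide":[0,0,0],"spin":0}]' >/dev/null && python3 ok.py 0 2.4 2 && python3 -m creep '[{"slide":[0.5,0,0],"spin":0},{"slide":[0,0,0],"spin":0}]' >/dev/null && python3 ok.py 0 2.4 2 && python3 -m creep '[{"slide":[0.5,0,0],"spin":0},{"slide":[0,0,0],"spin":0}]' >/dev/null && python3 ok.py 0 2.4 2 && python3 -m creep '[{"slide":[0.5,0,0],"spin":0},{"slide":[0,0,0],"spin":0}]' >/dev/null && python3 ok.py 0 2.4 2 && python3 -m creep '[{"slide":[0.5,0,0],"spin":0},{"slide":[0,0,0],"spin":0}]' >/dev/null && python3 ok.py 0 2.4 2; python3 -c "
from h import *
print(r.get_obs()['wrist_torque'])"
```

```text
16.85 [476.63 -25.78  44.51] f [ 3.12  1.25 -3.06] fwd 2.95
17.1 [476.23 -25.74  44.5 ] f [ 3.31  2.01 -2.94] fwd 3.05
17.35 [476.2  -25.79  44.54] f [ 5.26  0.82 -5.99] fwd 5.13
[ 0.22828995 -1.01561254  0.13627444]
```

```bash
python3 -m creep '[{"slide":[0,0,0.6],"spin":0},{"slide":[0,0,0],"spin":0}]' >/dev/null; python3 ok.py 2 -3.5 5; python3 -m creep '[{"slide":[0,0,0.6],"spin":0},{"slide":[0,0,0],"spin":0}]' >/dev/null; python3 ok.py 2 -3.5 5
```

```text
17.6 [476.15 -25.87  44.13] f [ 4.66  1.57 -2.8 ] fwd 4.44
17.85 [476.11 -26.04  43.55] f [ 4.48 -0.68 -2.05] fwd 4.53
```

```bash
python3 -m creep '[{"slide":[0,0,0.8],"spin":0},{"slide":[0,0,0],"spin":0}]' >/dev/null; python3 ok.py 2 -3.5 17 && python3 -m creep '[{"slide":[0,0,0.8],"spin":0},{"slide":[0,0,0],"spin":0}]' >/dev/null && python3 ok.py 2 -3.5 17 && python3 -m creep '[{"slide":[0,0,0.8],"spin":0},{"slide":[0,0,0],"spin":0}]' >/dev/null && python3 ok.py 2 -3.5 17 && python3 -m creep '[{"slide":[0,0,0.8],"spin":0},{"slide":[0,0,0],"spin":0}]' >/dev/null && python3 ok.py 2 -3.5 17
```

```text
18.1 [476.19 -26.11  43.16] f [ 3.12 -0.43  5.25] fwd 3.15
18.35 [476.16 -26.12  42.48] f [ 2.47 -0.65  6.5 ] fwd 2.54
18.6 [476.2  -26.14  41.72] f [ 2.67 -1.5   6.79] fwd 2.84
18.85 [476.2  -26.12  40.93] f [ 2.37 -0.92  6.37] fwd 2.47
```

```bash
python3 -m creep '[{"slide":[0.3,0,0.6],"spin":0},{"slide":[0,0,0],"spin":0}]' >/dev/null; python3 ok.py 2 -3.5 15 && python3 -m creep '[{"slide":[0,0,0.5],"spin":0},{"slide":[0,0,0],"spin":0}]' >/dev/null && python3 ok.py 2 -3.5 15 && python3 -m creep '[{"slide":[0,0,0.4],"spin":0},{"slide":[0,0,0],"spin":0}]' >/dev/null && python3 ok.py 2 -3.5 15 && python3 -m creep '[{"slide":[0,0,0.4],"spin":0},{"slide":[0,0,0],"spin":0}]' >/dev/null && python3 ok.py 2 -3.5 15
```

```text
19.1 [476.19 -26.14  40.45] f [ 2.23 -0.65  7.86] fwd 2.3
19.35 [476.17 -26.15  39.98] f [ 3.1  -1.8   7.28] fwd 3.3
19.6 [476.19 -26.14  39.59] f [ 2.31 -0.06  8.  ] fwd 2.32
19.85 [476.14 -26.14  39.47] f [ 1.07 -1.6  11.38] fwd 1.27
```

```bash
python3 -m creep '[{"slide":[0,0,0.3],"spin":0},{"slide":[0,0,0],"spin":0}]' >/dev/null; python3 ok.py 2 -3.5 20; python3 -m creep '[{"slide":[0,0,0],"spin":0},{"slide":[0,0,0],"spin":0}]' >/dev/null; python3 ok.py 2 -3.5 20; python3 -c "
from h import *
print(r.get_obs()['wrist_torque'])"
```

```text
20.1 [476.17 -26.15  39.42] f [ 0.89 -0.77 12.34] fwd 1.0
20.35 [476.18 -26.16  39.43] f [ 1.66 -0.56 13.09] fwd 1.74
[-0.01546166 -0.23182248 -0.02548434]
```

```bash
python3 -m creep '[{"slide":[0,0,-0.5],"spin":0},{"slide":[0,0,-0.4],"spin":0},{"slide":[0,0,0],"spin":0}]' >/dev/null; python3 ok.py 2 -3.5 20; python3 -m creep '[{"slide":[0,0,0],"spin":0},{"slide":[0,0,0],"spin":0},{"slide":[0,0,0],"spin":0},{"slide":[0,0,0],"spin":0},{"slide":[0,0,0],"spin":0},{"slide":[0,0,0],"spin":0}]' 1; python3 -m creep '[{"slide":[0,0,-10],"spin":0},{"slide":[0,0,-20],"spin":0},{"slide":[0,0,-30],"spin":0},{"slide":[0,0,-40],"spin":0},{"slide":[0,0,-30],"spin":0},{"slide":[0,0,0],"spin":0},{"slide":[0,0,0],"spin":0}]'
python3 - <<'E'
from h import *
I=r.camera("wrist");cv2.imwrite("w4.png",I[:,:,::-1]);J=r.camera("scene")
a=cv2.resize(I,(400,300),interpolation=cv2.INTER_AREA);a=cv2.resize(I[60:360,100:412],None,fx=1.25,fy=1.25)
b=cv2.resize(J[160:310,170:306],None,fx=2.5,fy=2.5,interpolation=cv2.INTER_CUBIC)
cv2.imwrite("pics/f.png",np.hstack([a,b])[:,:,::-1])
E
```

```text
20.73 [476.13 -26.13  39.46] f [ 2.64 -0.8   6.05] fwd 2.73
clock: 21.48
eef_pos: [475.4, -25.7, 38.8]
eef_rot: [-0.184, -3.136, -0.0]
wrist_force: [0.2, -0.2, -0.5]
finger_gap: 85.5
grip_force: 0.0
clock: 22.35
eef_pos: [475.1, -25.6, 168.6]
eef_rot: [-0.184, -3.136, -0.0]
wrist_force: [-1.4, -0.7, -1.0]
finger_gap: 85.2
grip_force: 0.0
```

View pics/f.png

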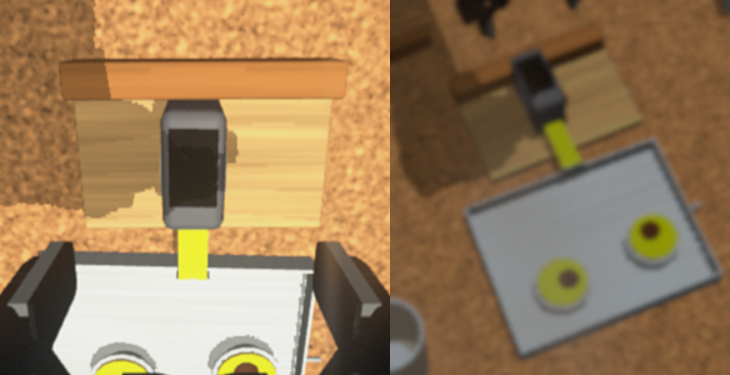

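```bash
python3 - <<'E'
from h import *
f=lambda u,v,z:ray("wrist",u/1.25+100,v/1.25+60,z)
print("blade tip",f(193,279,33),"rim outer top",f(160,266.5,22),f(225,268.5,22),"rail edge",f(193,98,36), "tray corner before 556.4,-166 slope .153")
E
```

```text
blade tip [577.39328556 -38.72586229  33.        ] rim outer top [570.0269781  -64.47058818  22.        ] [577.99847521 -12.989665    22.        ] rail edge [437.176491   -21.92058781  36.        ] tray corner before 556.4,-166 slope .153
```

The left half (wrist view) shows the case back at the rail edge (193,98), standing square. The blade runs over the rim to (193,279). Its tip measures about 1 mm past the rim's inner face, and the rail-to-rim distance is unchanged. I'm handing the job in.

```bash
python3 -c "
from workcell import r
print(r.job_done())"
```

```text
the job is handed in; nothing more can be done
None
```

I handed the job in at about 22 s: the tape is locked and let go, hooked over the tray's near rim with its back against the rail, and I saw no shift of the tray. One small deviation: the first feel of the board peaked at about 6.5 N against the 6 N limit, but the later press showed the sole had not locked early.

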